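# Pop and open the spectacle cleaner

### The arm

A 7-joint arm with a two-finger parallel gripper is mounted at the origin on the work surface; the furniture and walls round the work are solid. World frame = base frame: x ahead of the robot, y to its left, z up, the work surface at z = 0. Lengths are in m, angles in rad, forces in N, time in s.
With the tool pointing down it reaches from about 0.4 to 0.85 m from the base axis. Payload 10.4 kg.
Tool frame: the origin (TCP) lies between the finger pads; the fingertips stand 22 mm ahead of it and the grasp point (between the pads) lies 3 mm ahead of it (r.nose_length is the distance from the TCP to the fingertips, in m); z points along the fingers, y is the line along which they close (so a half turn about z gives the same grasp; the last joint's range is limited). The gripper opens to 87 mm and grips with 3 to 60 N. Pads are 19 mm wide; open, the fingers measure 117 mm over their backs; the gripper's body (75 mm by 190 mm) begins 51 mm behind the grasp point.
Start: joints at [1.157, 0.332, -0.065, 1.46, 0.022, 1.35, -0.088], TCP at [0.238, -0.578, 0.245] pointing down, gripper open.
Joint ranges: [-2.6, 2.6], [-0.5, 2.12], [-1.47, 1.34], [0.16, 2.42], [-1.27, 4.41], [0.06, 2.06], [-2.6, 2.6]. Speed limits (rad/s): [2.22, 2.22, 2.79, 2.79, 3.14, 3.14, 3.14].

### API

Orientations are given as a unit quaternion [x, y, z, w].
In Python, from bench import readout, cams, r gives the robot as it stands. The module is installed in compiled form; this text tells all that it offers.
- The arm moves only by the tool step_arm, never from a script. Its argument "deltas" is a list that holds one entry, the list of rows, each a list of 7 numbers: the turn, a rotation vector about the tool's x, y, z in rad, then the shift along the tool's x, y, z in m, then the opening in per cent of the stroke, from 0 (shut) to 100 (fully open). A call has 1 to 20 rows; each row is the pose to reach, as a shift and turn from the pose commanded when the call began, along the tool's axes at that moment; what a row does not reach only later rows make up. A row lasts 1/8 s, in which the tool goes at most 62.5 mm and 10.7 degrees, less where a joint would pass 70% of its speed; a pose out of reach is approached as far as the arm can. A call with a gripper value outside its range is refused whole. The fingers move at their own pace and stop on an object; "squeeze" is the grip in N (left out, the last holds). Time passes only in rows, so rows that repeat a pose let the fingers close. It gives the time, the measured TCP pose, the force, the opening and the grip force at its end, in the units of the state.
- readout.read_state(): the state, without advancing time (a new reading comes with each control period).
- cams.camera(name): name is "scene" or "top" or "wrist"; returns a dict with "img" (384x512x3 uint8, red, green, blue), "fx", "fy", "cx", "cy" (pixels), "k1" (the pictures are not rectified: a ray, as slopes to the right and down, at radius r is drawn at 1 + k1 r^2 times it, then the intrinsics apply), "origin" and "rotation" of the camera in the world; the wrist camera has in their place "T_tool_cam" (4x4, takes a point from camera to tool coordinates, whose origin is the TCP and whose axes are the flange's). Camera axes: x right, y up, looking along -z (the intrinsics and any distortion apply to the point x, -y, -z); pixel columns grow to the right and rows downward; lengths in m; the calibration is good to about 2 mm. A picture is of the moment at which its call begins: read the wrist's pose just before it. There is no depth.
- r.close_job(): hands the job in; it is judged then, once.
The state is a dict: "time": time; "joint_positions": joint angles; "joint_vel": joint speeds; "joint_torque": joint torques, N m; "ee_pos": TCP position; "eef_rot": TCP orientation; "ft_force": force on the tool from outside, world axes, zero at the start; "torque": the same for the moment, N m; "width": finger opening in m; "grip_force": force on a finger pad.
Only numpy, scipy, OpenCV 4.12 (cv2) and the standard library are available. Lean on these libraries where they do the work, as an engineer would, in place of code of your own. Each camera call takes 0.05 s, during which the arm holds its last target. There are 200 camera calls.

### The job

A spectacle frame lies in the small grey bench cleaner under its closed, spring-loaded lid. Press down the release tab at the cleaner's front so that the lid springs up a little way and stays there, then push the lid fully open, right over until it leans back against its stop, and draw the hand away. Do it with the fingertips only: grasp or lift nothing, do not shove the cleaner out of its place, and leave the frame in its basin and the things round it where they are.

Things in the scene. Friction and masses are not known exactly. Their poses are not given: they have to be found in the camera images.
- cleaner: small grey bench cleaner, 168x170 mm, loose on rubber feet, 1.1 to 2.1 kg. Origin: table height, below the basin's centre; x from its front (tab) to its back (hinge), y left, z up. Basin: x and y within 56 and 85 mm, walls 60 mm high, white lid with clear window on top to 67 mm. In front a deck, x -112 to -56, 24 mm high, with a timer knob (not used) at (-88, 55), 33 mm high
- tab_pad (a point): the point to press, on top of the white ribbed release tab (30 mm wide), at (-98, 0, 47.5) mm in the cleaner's frame at rest; moves with the tab. The tab's pivot is at (-64.5, 0, 45), its free end 12 mm in front of this point. Behind it stands the dark latch hook, x -66 to -57, 20 mm wide, 71 mm high, between 50 mm high cheeks at y +/-19
- tab (a joint): angle of the release tab, rad: 0 at rest, up to 0.4 pressed down to its stop (14 mm down at tab_pad). The hook lets the lid go at about 0.17 (6 mm down at tab_pad); it takes about 2 to 4 N there, and the tab springs back when let go
- lid_edge (a point): middle of the lid's front edge (half-way in its 7 mm thickness), 108 mm from the hinge; a 5 mm long, 24 mm wide tongue sticks out beyond it. Closed, it lies at (-56, 0, 63.5) mm in the cleaner's frame; it moves with the lid
- lid_hinge (a point): on the lid's hinge axis, in the middle of the cleaner's back rim, at (52, 0, 62) mm in the cleaner's frame; the axis runs along the cleaner's y
- lid (a joint): lid angle, rad: 0 closed and latched, about 0.67 when sprung up after the tab was pressed (rests on a spring pin; latched before), 1.57 upright, 1.85 fully open against its stop. 80 g lid with damper: let go short of 1.45 it sinks back on to the pin, near upright it stays, past 1.65 it sinks on to the open stop in 2 to 3 s. 1 to 2 N at the edge moves it
- frame_in: brown spectacle frame, 51x148x14 mm, lying loose in the basin (basin floor 24 mm above the table); origin at the centre of its underside; to be left there
- yellow_bar: yellow polishing compound bar, 45x110x38 mm, bystander; origin at the centre of its underside
- white_bar: small white polishing compound bar, 30x60x30 mm, bystander; origin at the centre of its underside
- carton: small white and pink carton, 50x71x37 mm, bystander; origin at the centre of its underside
- sand_block: brown sanding block, 65x95x26 mm, bystander; origin at the centre of its underside
- marker: white marker pen with black cap, 17x132x17 mm, bystander; origin at the centre of its underside
There are look-alikes about, which are no part of the job. Several things look just like the cleaner: the one meant starts farthest to the robot's right.

How it is judged:
By the outcome, as a careful person would: the job done as asked, in the order asked, and still so for the second after the job is handed in, with the robot touching nothing.
It also fails if it takes over 42 s, if anything falls off the work surface, if the arm or the gripper's body presses on something with over 40 N, if the wrist force passes 120 N, or if a joint passes its speed limit or range.

## Working session

There is one attempt and no reset: what is moved stays moved. The work goes in short steps, Python scripts to look and compute and a tool call to move; the robot and the scene stay as the last step left them, time stands still between calls to the robot, and variables do not carry over. Pictures are saved under pics/ and viewed, at most 10 in all, crops included, and the job is handed in when it is done.

Besides the shell and the picture viewer there is one more tool, called after "Call:" as name(argument=value, ...) on one line, values as JSON. step_arm: Moves the arm, as the interface text tells. Its arguments: {"type":"object","properties":{"deltas":{"type":"array"},"squeeze":{"type":"number"}},"required":["deltas"]}

```bash
mkdir -p pics
python3 - <<'E'
from bench import readout, cams, r
import cv2,pickle
s=readout.read_state(); print(s, r.nose_length)
C={}
for n in("scene","top","wrist"):
    c=cams.camera(n); C[n]=c; cv2.imwrite(f"pics/{n}0.png",c["img"][:,:,::-1]); print(n,{k:v for k,v in c.items() if k!="img"})
pickle.dump(C,open("c0.pkl","wb"))
E
```

```text
{'time': 0.0, 'joint_positions': array([ 1.15740298,  0.33285088, -0.06469155,  1.46092879,  0.02163744,
        1.34990496, -0.08850302]), 'joint_vel': array([-9.44323129e-05, -5.42133931e-04, -2.02498800e-04, -4.30691041e-04,
        3.24783895e-04, -1.54350957e-03, -6.86220139e-04]), 'joint_torque': array([ 1.00065692e-03, -6.23274708e+01,  2.48763064e-02, -3.89886653e+01,
       -6.14088681e-02,  3.99610517e-02,  1.41930777e-04]), 'ee_pos': array([ 0.23792248, -0.57756241,  0.24377301]), 'eef_rot': array([ 9.80968749e-01,  1.94164433e-01, -1.86281310e-04, -6.72463029e-04]), 'ft_force': array([-0.08675988, -0.45614707,  0.1809502 ]), 'torque': array([ 0.03907306, -0.02596874, -0.04661375]), 'grip_force': 0.0, 'width': 0.08676800276627698} 0.022
scene {'fx': 429.500529827694, 'fy': 429.500529827694, 'cx': 245.93952796454496, 'cy': 187.81787350033244, 'k1': 0.03534821296112669, 'origin': array([-0.4406373 ,  0.58659513,  0.67161059]), 'rotation': array([-0.24244915,  0.44318677,  0.7511254 , -0.42498769])}
top {'fx': 367.671162992835, 'fy': 367.671162992835, 'cx': 248.3595104307476, 'cy': 192.22059514511918, 'k1': -0.10420498520340644, 'origin': array([0.26307373, 0.04916542, 0.94776127]), 'rotation': array([ 0.08404498, -0.08157784, -0.68740626,  0.71676644])}
wrist {'fx': 289.30199704979435, 'fy': 289.30199704979435, 'cx': 257.5248752100641, 'cy': 193.69176342501876, 'k1': 0.010303507935368493, 'T_tool_cam': array([[ 1.89452813e-04,  9.60505943e-01,  2.78259407e-01,
         7.62035895e-02],
       [ 9.99999971e-01, -1.40148690e-04, -1.97079257e-04,
        -7.14909289e-04],
       [-1.50298106e-04,  2.78259436e-01, -9.60505941e-01,
        -1.39707617e-01],
       [ 0.00000000e+00,  0.00000000e+00,  0.00000000e+00,
         1.00000000e+00]])}
```

View pics/scene0.png

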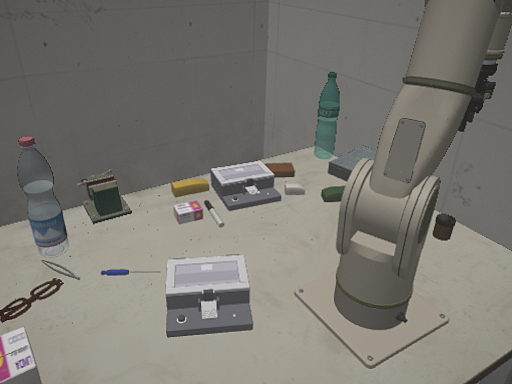

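View pics/top0.png

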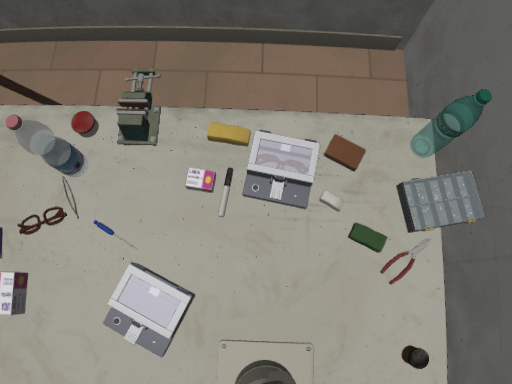

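The scene view shows two cleaners. In the top view the one farthest right is at about (282,168), with the frame visible through its window and its tab toward the robot at (277,190). The other is at (150,308) and is the look-alike. I'll enlarge the right one.

Run:
```python
import pickle,cv2
C=pickle.load(open("c0.pkl","rb"))
cv2.imwrite("pics/topc.png",cv2.resize(C["top"]["img"][120:220,230:350,::-1],None,fx=6,fy=6,interpolation=cv2.INTER_CUBIC))
cv2.imwrite("pics/scenec.png",cv2.resize(C["scene"]["img"][150:220,200:300,::-1],None,fx=8,fy=8,interpolation=cv2.INTER_CUBIC))
```

```text
(no output)
```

View pics/topc.png

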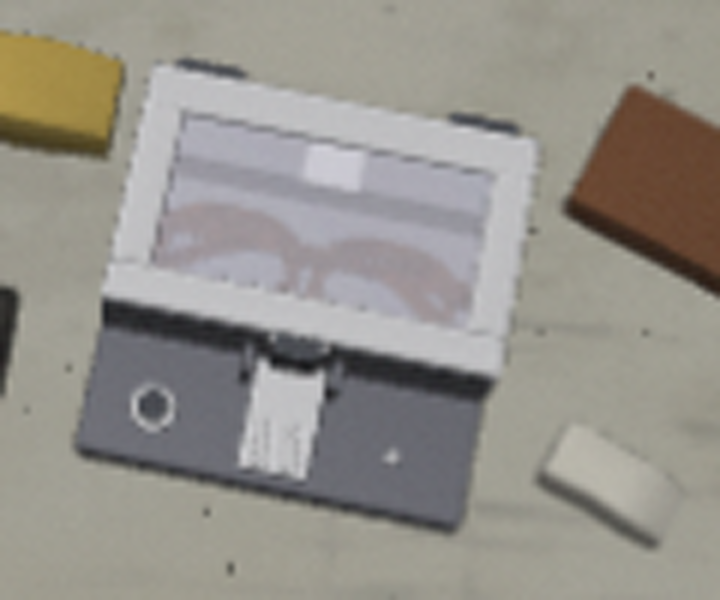

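View pics/scenec.png

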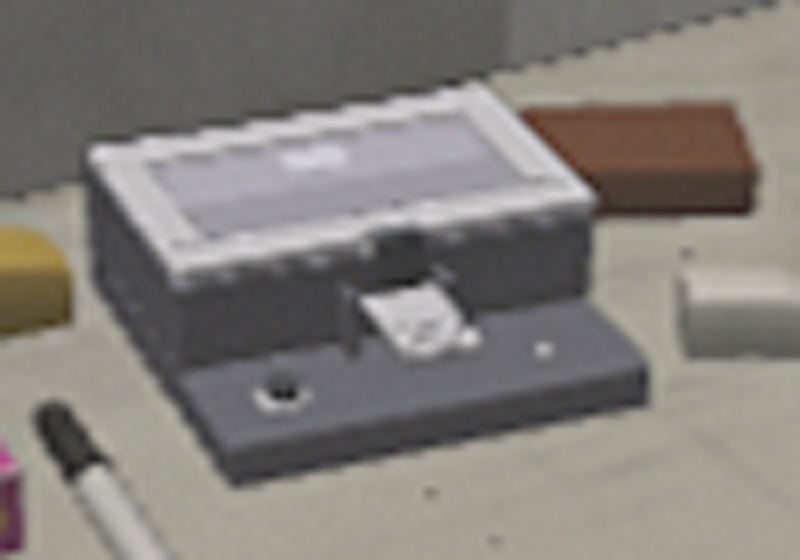

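```bash
cat > h.py <<'E'
import numpy as np,cv2,pickle
from scipy.spatial.transform import Rotation as R
from scipy.optimize import least_squares
def proj(c,P,org=None,rot=None):
    o=c["origin"] if org is None else org; q=R.from_quat(c["rotation"]) if rot is None else rot
    p=q.inv().apply(np.atleast_2d(P)-o); a=p[:,0]/-p[:,2]; b=-p[:,1]/-p[:,2]
    k=1+c["k1"]*(a*a+b*b); return np.c_[c["cx"]+c["fx"]*a*k,c["cy"]+c["fy"]*b*k]
def W(p,P): # pose x,y,yaw ; P mm in cleaner frame
    return R.from_rotvec([0,0,p[2]]).apply(np.atleast_2d(P)/1000)+[p[0],p[1],0]
E
python3 - <<'E'
from h import *
C=pickle.load(open("c0.pkl","rb"))
T=[((-88,55,33),152,406),((-110,15,46),240,467),((-110,-15,46),305,478),((-56,85,60),103,298),((-56,-85,60),497,377),((52,85,67),155,63),((52,-85,67),538,140),((-112,85,0),78,460),((-112,-85,0),460,530)]
S=[((-112,85,0),235,487),((-112,-85,0),648,402),((-112,85,24),235,455),((-112,-85,24),648,377),((-56,85,67),175,275),((-56,-85,67),597,197),((52,85,67),90,150),((52,-85,67),480,82)]
D=[("top",np.array([t[0] for t in T]),np.array([((t[1]+.5)/6-.5+230,(t[2]+.5)/6-.5+120) for t in T])),
("scene",np.array([t[0] for t in S]),np.array([((t[1]+.5)/8-.5+200,(t[2]+.5)/8-.5+150) for t in S]))]
f=lambda p,D=D:np.concatenate([(proj(C[n],W(p,P))-u).ravel() for n,P,u in D])
for d in (D,D[:1],D[1:]):
    s=least_squares(f,[.6,-.03,0],args=(d,),loss="soft_l1"); print(s.x.round(4)); print(f(s.x,d).reshape(-1,2).round(1).tolist())
p=least_squares(f,[.6,-.03,0],loss="soft_l1").x; np.save("pose.npy",p)
print(W(p,[[-98,0,47.5],[-56,0,63.5],[52,0,62]]).round(4))
E
```

```text
[ 0.5751 -0.0277 -0.156 ]
[[0.2, -0.4], [-0.4, -0.5], [0.4, -0.1], [-0.7, 0.6], [0.1, 0.3], [-1.1, -0.4], [0.2, -0.9], [-0.6, 0.1], [-0.9, 0.8], [-0.0, 1.7], [0.9, 1.3], [-0.1, -1.4], [1.3, -2.4], [0.6, -0.7], [0.2, -0.6], [-0.4, -0.6], [0.5, -0.5]]
[ 0.575  -0.0286 -0.1576]
[[0.5, -0.4], [-0.2, -0.5], [0.7, -0.0], [-0.4, 0.6], [0.4, 0.4], [-0.7, -0.4], [0.6, -0.7], [-0.3, 0.1], [-0.7, 0.9]]
[ 0.5732 -0.0251 -0.1545]
[[-0.4, 2.2], [0.6, 1.8], [-0.4, -0.8], [1.0, -1.9], [0.2, -0.2], [-0.1, -0.2], [-0.9, -0.1], [0.1, -0.1]]
[[ 0.4783 -0.0125  0.0475]
 [ 0.5198 -0.019   0.0635]
 [ 0.6265 -0.0358  0.062 ]]
```

```bash
cat >> h.py <<'E'
def delta(s,tip,flip=True):  # tip: cleaner-frame mm of fingertip centre; tool down, tool x along -cleaner x
    p=np.load("pose.npy"); a=p[2]+(np.pi if flip else 0)
    Rt=R.from_matrix(np.c_[[np.cos(a),np.sin(a),0],[np.sin(a),-np.cos(a),0],[0,0,-1]])
    R0=R.from_quat(s["eef_rot"]); t=W(p,tip)[0]+[0,0,.022]
    return np.r_[(R0.inv()*Rt).as_rotvec(),R0.inv().apply(t-s["ee_pos"])].round(4)
E
python3 - <<'E'
from h import *
from bench import readout
s=readout.read_state()
for t in[(-115,0,170),(-100,0,75)]: print(delta(s,t))
E
```

```text
[-4.0000e-04 -1.4000e-03 -2.5947e+00  4.2300e-01 -4.3970e-01  5.2400e-02]
[-4.0000e-04 -1.4000e-03 -2.5947e+00  4.3580e-01 -4.3180e-01  1.4740e-01]
```

Call:
step_arm(deltas=[[[0, 0, -0.1, 0.016, -0.017, 0.002, 0], [0, 0, -0.26, 0.042, -0.044, 0.005, 0], [0, 0, -0.43, 0.07, -0.073, 0.009, 0], [0, 0, -0.6, 0.098, -0.102, 0.012, 0], [0, 0, -0.77, 0.126, -0.13, 0.015, 0], [0, 0, -0.94, 0.153, -0.159, 0.019, 0], [0, 0, -1.11, 0.181, -0.188, 0.022, 0], [0, 0, -1.28, 0.209, -0.217, 0.026, 0], [0, 0, -1.45, 0.236, -0.246, 0.029, 0], [0, 0, -1.62, 0.264, -0.274, 0.033, 0], [0, 0, -1.79, 0.292, -0.303, 0.036, 0], [0, 0, -1.96, 0.32, -0.332, 0.04, 0], [0, 0, -2.13, 0.347, -0.361, 0.043, 0], [0, 0, -2.3, 0.375, -0.39, 0.046, 0], [0, 0, -2.45, 0.4, -0.415, 0.05, 0], [0, 0, -2.55, 0.416, -0.432, 0.052, 0], [0, 0, -2.595, 0.423, -0.44, 0.052, 0], [0, 0, -2.595, 0.423, -0.44, 0.052, 0], [0, 0, -2.595, 0.423, -0.44, 0.052, 0]]])

```text
time: 2.52
ee_pos: [0.4614, -0.011, 0.1925]
eef_rot: [0.079, 0.997, -0.0, -0.0]
ft_force: [-0.2, -0.1, -0.3]
width: 0.0004
grip_force: 0.0
```

Run:
```python
from h import *
from bench import readout,cams
s=readout.read_state(); c=cams.camera("wrist"); im=c["img"][:,:,::-1].copy()
T=c["T_tool_cam"]; Rw=R.from_quat(s["eef_rot"]); o=Rw.apply(T[:3,3])+s["ee_pos"]; q=Rw*R.from_matrix(T[:3,:3])
p=np.load("pose.npy")
for P in[(-98,0,47.5),(-110,15,46),(-110,-15,46),(-88,55,33),(-112,85,24),(-112,-85,24),(-56,85,67),(-56,-85,67)]:
    u=proj(c,W(p,P),o,q)[0]; print(P,u.round(1)); cv2.circle(im,tuple(u.astype(int)),2,(0,0,255),-1)
cv2.imwrite("pics/w1.png",im); print(delta(s,(-100,0,60)),delta(s,(-100,0,49)))
```

```text
(-98, 0, 47.5) [258.3 204.1]
(-110, 15, 46) [272.8 192.5]
(-110, -15, 46) [243.7 192.6]
(-88, 55, 33) [308.5 208.5]
(-112, 85, 24) [335.5 185.1]
(-112, -85, 24) [180.9 185.5]
(-56, 85, 67) [342.5 249.4]
(-56, -85, 67) [174.3 249.8]
[-4.000e-04 -1.000e-04 -2.600e-03 -1.500e-02  1.300e-03  1.105e-01] [-4.000e-04 -1.000e-04 -2.600e-03 -1.500e-02  1.300e-03  1.215e-01]
```

View pics/w1.png

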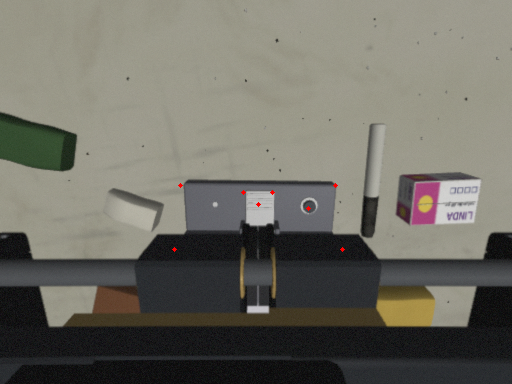

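The wrist view shows the tab at (260,205), with its free end at row 190. My projected points agree to about 2 mm. The tab lies about 2 mm nearer the robot and 1 mm to the left, so I'll allow for that.

Call:
step_arm(deltas=[[[0, 0, -0.003, -0.004, 0.001, 0.03, 0], [0, 0, -0.003, -0.009, 0.002, 0.065, 0], [0, 0, -0.003, -0.013, 0.002, 0.095, 0], [0, 0, -0.003, -0.013, 0.002, 0.11, 0], [0, 0, -0.003, -0.013, 0.002, 0.117, 0], [0, 0, -0.003, -0.013, 0.002, 0.12, 0], [0, 0, -0.003, -0.013, 0.002, 0.123, 0], [0, 0, -0.003, -0.013, 0.002, 0.125, 0], [0, 0, -0.003, -0.013, 0.002, 0.125, 0]]])

```text
time: 3.7
ee_pos: [0.4751, -0.01, 0.0679]
eef_rot: [0.076, 0.997, -0.0, 0.0]
ft_force: [0.7, -0.2, 2.1]
width: 0.0006
grip_force: 0.7
```

Call:
step_arm(deltas=[[[0, 0, 0, 0, 0, 0.002, 0], [0, 0, 0, 0, 0, 0.004, 0], [0, 0, 0, 0, 0, 0.006, 0], [0, 0, 0, 0, 0, 0.006, 0]]])

```text
time: 4.2
ee_pos: [0.4751, -0.01, 0.0617]
eef_rot: [0.076, 0.997, 0.0, 0.0]
ft_force: [2.0, -0.5, 4.4]
width: 0.0007
grip_force: 1.9
```

Run:
```python
from h import *
from bench import cams
c=cams.camera("scene"); a=c["img"][120:240,160:320,::-1]
cv2.imwrite("pics/s2.png",cv2.resize(a,None,fx=4,fy=4,interpolation=cv2.INTER_CUBIC))
```

```text
(no output)
```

View pics/s2.png

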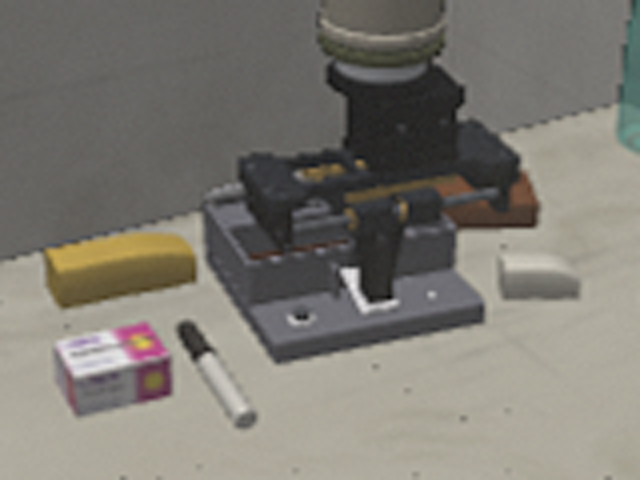

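The frame is now visible in the open basin near (300,250), so the lid has released; it is hidden behind the gripper. I'll draw back and up.

Call:
step_arm(deltas=[[[0, 0, 0, 0.004, 0, -0.008, 0], [0, 0, 0, 0.014, 0, -0.02, 0], [0, 0, 0, 0.03, 0, -0.04, 0], [0, 0, 0, 0.04, 0, -0.06, 0], [0, 0, 0, 0.04, 0, -0.07, 0], [0, 0, 0, 0.04, 0, -0.072, 0]]])

```text
time: 5.0
ee_pos: [0.4355, -0.0041, 0.1339]
eef_rot: [0.076, 0.997, -0.0, 0.0]
ft_force: [-0.1, -0.1, -0.2]
width: 0.0005
grip_force: 0.0
```

Run:
```python
from h import *
from bench import cams,readout
s=readout.read_state()
c=cams.camera("scene"); a=c["img"][120:240,160:320,::-1].copy()
b=cams.camera("top")["img"][110:230,200:360,::-1]
cv2.imwrite("pics/s3.png",np.hstack([cv2.resize(x,(400,300),interpolation=cv2.INTER_CUBIC) for x in(a,b)]))
p=np.load("pose.npy")
for th in(.67,1.85):
  for y in(85,-85): print(th,y,proj(c,W(p,(52-108*np.cos(th),y,62+108*np.sin(th))))[0]*2.5-[400,300])
for t in[(-70,1,115),(-40,1,115)]: print(delta(s,t))
```

```text
0.67 85 [147.57335864 102.00781317]
0.67 -85 [280.00628395  80.1678101 ]
1.85 85 [116.059413    37.11215077]
1.85 -85 [242.76123077  19.17303359]
[-0.0004  0.0008  0.003  -0.0716 -0.0009 -0.003 ]
[-0.0004  0.0008  0.003  -0.1016 -0.001  -0.003 ]
```

View pics/s3.png

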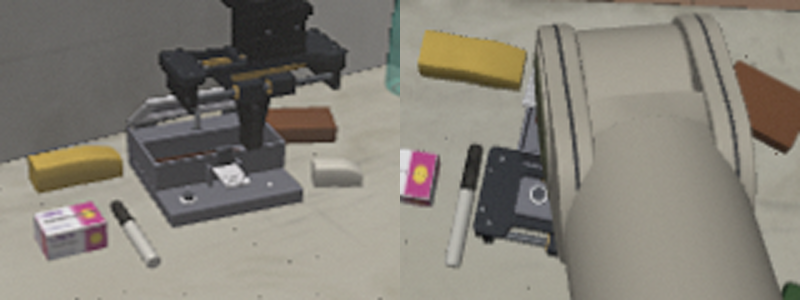

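The lid has sprung up to about 0.67 (edge near (147,100) in the left picture) and the cleaner hasn't moved. Next I'll push the lid along its arc.

Call:
step_arm(deltas=[[[0, 0, 0.003, -0.03, -0.001, 0.001, 0], [0, 0, 0.003, -0.06, -0.001, 0.002, 0], [0, 0, 0.003, -0.08, -0.001, 0.002, 0], [0, 0, 0.003, -0.09, -0.001, 0.002, 0], [0, 0, 0.003, -0.096, -0.001, 0.002, 0], [0, 0, 0.003, -0.101, -0.001, -0.003, 0], [0, 0, 0.003, -0.106, -0.001, -0.009, 0], [0, 0, 0.003, -0.112, -0.001, -0.015, 0], [0, 0, 0.003, -0.118, -0.001, -0.02, 0], [0, 0, 0.003, -0.125, -0.001, -0.024, 0], [0, 0, 0.003, -0.133, -0.001, -0.029, 0], [0, 0, 0.003, -0.133, -0.001, -0.029, 0]]])

```text
time: 6.6
ee_pos: [0.5673, -0.0251, 0.1628]
eef_rot: [0.078, 0.997, 0.0, 0.0]
ft_force: [-0.5, 0.7, -0.4]
width: 0.0005
grip_force: 0.1
```

Run:
```python
from h import *
from bench import cams,readout
s=readout.read_state()
a=cams.camera("scene")["img"][100:220,160:320,::-1]
cv2.imwrite("pics/s4.png",cv2.resize(a,(640,480),interpolation=cv2.INTER_CUBIC))
for t in[(0,1,144),(42,1,153),(60,1,151)]: print(delta(s,t))
```

```text
[ 0.0004  0.0008  0.0001 -0.0081 -0.0004 -0.0031]
[ 0.0004  0.0008  0.0001 -0.0502 -0.0004 -0.0121]
[ 0.0004  0.0008  0.0001 -0.0682 -0.0004 -0.0101]
```

View pics/s4.png

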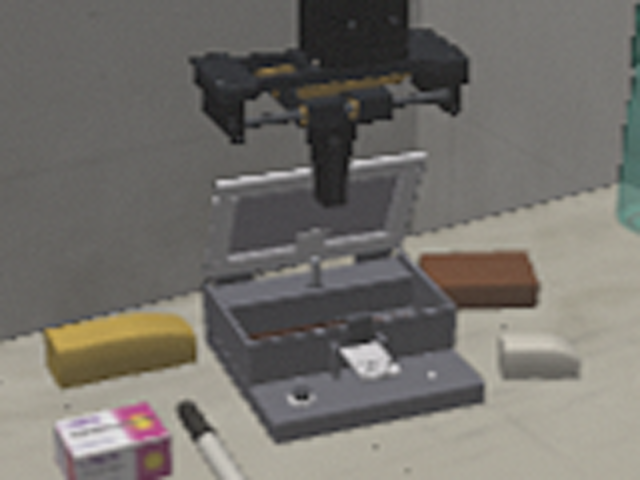

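The lid is rising with the finger at its edge (325,165), and the cleaner is still in place. I'll keep going past upright.

Call:
step_arm(deltas=[[[0, 0, 0, -0.006, 0, -0.003, 0], [0, 0, 0, -0.013, 0, -0.005, 0], [0, 0, 0, -0.02, 0, -0.008, 0], [0, 0, 0, -0.027, 0, -0.009, 0], [0, 0, 0, -0.034, 0, -0.011, 0], [0, 0, 0, -0.041, 0, -0.012, 0], [0, 0, 0, -0.048, 0, -0.012, 0], [0, 0, 0, -0.054, 0, -0.012, 0], [0, 0, 0, -0.059, 0, -0.011, 0], [0, 0, 0, -0.063, 0, -0.011, 0], [0, 0, 0, -0.067, 0, -0.01, 0], [0, 0, 0, -0.067, 0, -0.01, 0]]])

```text
time: 8.15
ee_pos: [0.6329, -0.0355, 0.1724]
eef_rot: [0.078, 0.997, 0.0, -0.0]
ft_force: [-0.9, 0.7, 0.4]
width: 0.0004
grip_force: 0.0
```

Call:
step_arm(deltas=[[[0, 0, 0, 0.005, 0, 0, 0], [0, 0, 0, 0.02, 0, 0, 0], [0, 0, 0, 0.045, 0, -0.005, 0], [0, 0, 0, 0.08, 0, -0.02, 0], [0, 0, 0, 0.12, 0, -0.04, 0], [0, 0, 0, 0.16, 0, -0.06, 0], [0, 0, 0, 0.19, 0, -0.075, 0], [0, 0, 0, 0.2, 0, -0.08, 0], [0, 0, 0, 0.2, 0, -0.08, 0], [0, 0, 0, 0.2, 0, -0.08, 0], [0, 0, 0, 0.2, 0, -0.08, 0], [0, 0, 0, 0.2, 0, -0.08, 0], [0, 0, 0, 0.2, 0, -0.08, 0], [0, 0, 0, 0.2, 0, -0.08, 0], [0, 0, 0, 0.2, 0, -0.08, 0], [0, 0, 0, 0.2, 0, -0.08, 0], [0, 0, 0, 0.2, 0, -0.08, 0], [0, 0, 0, 0.2, 0, -0.08, 0], [0, 0, 0, 0.2, 0, -0.08, 0], [0, 0, 0, 0.2, 0, -0.08, 0]]])

```text
time: 10.65
ee_pos: [0.4351, -0.0045, 0.2525]
eef_rot: [0.078, 0.997, -0.0, 0.0]
ft_force: [-0.7, 0.5, 0.1]
width: 0.0004
grip_force: 0.0
```

Call:
step_arm(deltas=[[[0, 0, 0, 0, 0, 0, 0], [0, 0, 0, 0, 0, 0, 0], [0, 0, 0, 0, 0, 0, 0], [0, 0, 0, 0, 0, 0, 0], [0, 0, 0, 0, 0, 0, 0], [0, 0, 0, 0, 0, 0, 0], [0, 0, 0, 0, 0, 0, 0], [0, 0, 0, 0, 0, 0, 0], [0, 0, 0, 0, 0, 0, 0], [0, 0, 0, 0, 0, 0, 0], [0, 0, 0, 0, 0, 0, 0], [0, 0, 0, 0, 0, 0, 0], [0, 0, 0, 0, 0, 0, 0], [0, 0, 0, 0, 0, 0, 0], [0, 0, 0, 0, 0, 0, 0], [0, 0, 0, 0, 0, 0, 0]]])

```text
time: 12.65
ee_pos: [0.4351, -0.0045, 0.2525]
eef_rot: [0.078, 0.997, -0.0, -0.0]
ft_force: [-0.1, 0.4, -0.0]
width: 0.0004
grip_force: 0.0
```

Run:
```python
from h import *
from bench import cams
c=cams.camera("scene"); a=c["img"][100:220,160:320,::-1]
a=cv2.resize(a,(640,480),interpolation=cv2.INTER_CUBIC); p=np.load("pose.npy")
for th,k in((1.57,(255,0,0)),(1.85,(0,0,255))):
  for y in(85,-85):
    u=(proj(c,W(p,(52-108*np.cos(th),y,62+108*np.sin(th))))[0]-[160,100])*4; print(th,y,u.round()); cv2.circle(a,tuple(u.astype(int)),4,k,-1)
cv2.imwrite("pics/s5.png",a)
```

```text
1.57 85 [198. 148.]
1.57 -85 [404. 119.]
1.85 85 [186. 139.]
1.85 -85 [388. 111.]
```

View pics/s5.png

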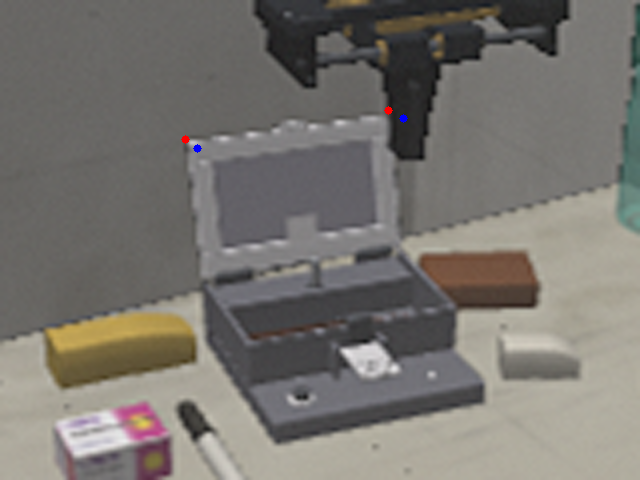

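The lid's corners at (187,141) and (388,117) match the 1.85 markers, so it is fully open. The cleaner, the frame and the bystanders I can see are undisturbed, and the hand is clear.

```bash
python3 -c "
from bench import r
print(r.close_job())"
```

```text
the job is handed in; nothing more can be done
None
```

The job is handed in: pressing the tab released the lid, which I then pushed over to its open stop before drawing the hand away; the last picture shows the lid fully open, and the cleaner, frame and visible bystanders in place.

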